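# Ready the shaker mill for a grinding run

### The arm

A 7-joint arm with a two-finger parallel gripper is mounted at the origin on the work surface. World frame = base frame: x ahead of the robot, y to its left, z up, the work surface at z = 0. Lengths are in mm, angles in rad, forces in N, time in s.
With the tool pointing down it reaches from about 400 to 900 mm from the base axis. Payload 5.5 kg.
Tool frame: the origin (TCP) lies midway between the tips of the shut fingers; the grasp point (between the pads) lies 19 mm behind it; z points along the fingers, y is the line along which they close (so a half turn about z gives the same grasp; the last joint's range is limited). The gripper opens to 92 mm and grips with 3 to 60 N. Pads are 19 mm wide; open, the fingers measure 130 mm over their backs; the gripper's body (75 mm by 190 mm) begins 47 mm behind the grasp point.
Start: joints at [-0.863, 0.501, -0.427, 1.55, 0.221, 1.138, -0.21], TCP at [279.643, 586.771, 191.629] pointing down, gripper open.
Joint ranges: [-2.88, 2.88], [-0.31, 2.03], [-1.54, 1.56], [0.2, 2.42], [-1.41, 4.55], [0.19, 2.02], [-2.57, 2.57]. Speed limits (rad/s): [2.57, 2.57, 3.14, 3.14, 3.14, 3.14, 3.14].

### API

Orientations are given as a unit quaternion [x, y, z, w].
In Python, from plant import r, fingers, read_camera, camera_params, ticket gives the robot as it stands. Calls block until the motion is done:
- r.move_ptp(position, orientation): joint-space move of the TCP to a pose.
- r.move_l(position, ori=None, vel=150, f_stop=None): straight line of the TCP; ori=None keeps the orientation; vel is the mean speed in mm/s. With f_stop (N) it stops when the force on the tool has changed by that much, and returns True; else False.
- r.movej(angles): joint-space move.
- fingers.command_gripper(opening, squeeze=None): opening from 0.0 (shut) to 1.0 (fully open); squeeze is the grip in N (None keeps the last); returns when the fingers have stopped.
- r.hold(seconds).
- r.ik(position, orientation): joint angles nearest the present ones, or None.
- r.get_obs(): the state.
- read_camera(name): name is "scene" or "top" or "wrist"; returns (picture, depth): 384x512x3 uint8, blue, green, red; 384x512 float32, mm along the optical axis (not along the pixel's ray), 0 where there is no reading.
- camera_params(name): a dict with "camera_matrix" (3x3 intrinsics, pixels), "k1" (the pictures are not rectified: a ray, as slopes to the right and down, at radius r is drawn at 1 + k1 r^2 times it, then the intrinsics apply), "rvec" (rotation vector, rad) and "tvec" (3), from world to camera coordinates, as OpenCV has them; the wrist camera has in their place "T_tool_cam" (4x4, takes a point from camera to tool coordinates, whose origin is the TCP and whose axes are the flange's). Camera axes: x right, y down, z forward; pixel columns grow to the right and rows downward; lengths in mm; the calibration is good to about 2 mm. A picture is of the moment at which its call begins: read the wrist's pose just before it. camera_params takes no time and is no camera call.
A pose or a line that the arm cannot do raises r.MotionError and nothing moves.
- ticket.sign_off(): hands the job in; it is judged then, once.
The state is a dict: "time": time; "q": joint angles; "qvel": joint speeds; "effort": joint torques, N m; "tool_pos": TCP position; "tcp_rot": TCP orientation; "wrist_force": force on the tool from outside, world axes, zero at the start; "torque": the same for the moment, N m; "gripper_width": opening from 0.0 (shut) to 1.0 (fully open); "grasp_force": force on a finger pad.
Only numpy, scipy, OpenCV 4.12 (cv2) and the standard library are available. Lean on these libraries where they do the work, as an engineer would, in place of code of your own. Each camera call takes 0.05 s, during which the arm holds its last target. There are 200 camera calls.

### The job

Get the little shaker mill ready for a run: turn the square steel pot, which is standing mouth-down, mouth-up in the middle of the shaker's top, then pour all the steel balls from the white beaker into it and stand the empty beaker upright on the bench again. Plug every relay on the bench fully home into a socket of the controller (any socket, one relay each, at any time before switching on). When all that is done, and not before, throw the controller's switch lever all the way over to the far side; leave the other things on the bench where they are.

Things in the scene. Friction and masses are not known exactly. Their poses are not given: they have to be found in the camera images.
- pot: Square open steel pot, 60 x 60 mm outside, 58 mm tall, walls and bottom 4 mm, 0.25 kg, flat sides. It starts mouth-down on the bench. Origin: centre of its mouth (rim plane); z axis points from the mouth to the closed bottom (so z is up while it is mouth-down and down once it is mouth-up); x and y are square to its sides. It can lie steadily on a flat side
- pot_bottom (a point): Centre of the outside of the pot's closed bottom, 58 mm from the mouth
- beaker: Round white plastic beaker holding the balls, upright: 60 mm tall, outside radius 26 mm at the foot widening to 31 mm at the rim, wall 3 mm, bottom 4 mm, 0.12 kg. Origin: centre of its underside, z up to the mouth
- ball1: Steel ball, 14 mm diameter, 11.5 g, starts in the beaker; 4 to 6 of the six balls are present. Origin: its centre
- ball2: Steel ball, 14 mm diameter, 11.5 g, starts in the beaker; 4 to 6 of the six balls are present. Origin: its centre
- ball3: Steel ball, 14 mm diameter, 11.5 g, starts in the beaker; 4 to 6 of the six balls are present. Origin: its centre
- ball4: Steel ball, 14 mm diameter, 11.5 g, starts in the beaker; 4 to 6 of the six balls are present. Origin: its centre
- ball5: Steel ball, 14 mm diameter, 11.5 g, starts in the beaker; 4 to 6 of the six balls are present. Origin: its centre
- ball6: Steel ball, 14 mm diameter, 11.5 g, starts in the beaker; 4 to 6 of the six balls are present. Origin: its centre
- relay1: Grey plug-in relay standing on its foot on the bench, 53 mm tall: below a black foot 30 (x) x 40 (y) mm, 19 mm high, above it a housing 36 (x) x 48 (y) x 34 mm. 0.09 kg. Origin: centre of the foot's underside, z up. 2 or 3 relays are present, all alike
- relay2: Grey plug-in relay standing on its foot on the bench, 53 mm tall: below a black foot 30 (x) x 40 (y) mm, 19 mm high, above it a housing 36 (x) x 48 (y) x 34 mm. 0.09 kg. Origin: centre of the foot's underside, z up. 2 or 3 relays are present, all alike
- relay3: Grey plug-in relay standing on its foot on the bench, 53 mm tall: below a black foot 30 (x) x 40 (y) mm, 19 mm high, above it a housing 36 (x) x 48 (y) x 34 mm. 0.09 kg. Origin: centre of the foot's underside, z up. 2 or 3 relays are present, all alike
- controller: White controller box fixed to the bench, 140 (x) x 280 (y) x 60 mm high, turned a little about the vertical. Three sockets in a row along y in its top and the switch at the +y end. Origin: centre of its underside. +x is its far side (away from the robot), -x its front
- socket1 (a point): Centre of the mouth of a rectangular socket in the controller's top: 32 mm (controller's x) x 42 mm (y), 22 mm deep, edges chamfered 2 mm. Axes as the controller's, z up out of the socket. A relay fully home stands with its housing on the top, its foot's underside 19 mm below this point; either way round fits. Sockets are 65 mm apart
- socket2 (a point): Centre of the mouth of a rectangular socket in the controller's top: 32 mm (controller's x) x 42 mm (y), 22 mm deep, edges chamfered 2 mm. Axes as the controller's, z up out of the socket. A relay fully home stands with its housing on the top, its foot's underside 19 mm below this point; either way round fits. Sockets are 65 mm apart
- socket3 (a point): Centre of the mouth of a rectangular socket in the controller's top: 32 mm (controller's x) x 42 mm (y), 22 mm deep, edges chamfered 2 mm. Axes as the controller's, z up out of the socket. A relay fully home stands with its housing on the top, its foot's underside 19 mm below this point; either way round fits. Sockets are 65 mm apart
- switch (a joint): Switch lever on the controller's top, 55 mm long, hinged low on a small block whose hinge lies over the controller's long centre line (its x = 0, y = +105 mm): angle in rad, 0 = leaning to the controller's front (-x), 1.0 = all the way over to its far side (+x). Stays where it is left, a light push moves it
- switch_tip (a point): Tip of the switch lever; it swings 28 mm either side of the hinge, along the controller's x
- shaker_top (a point): Centre of the shaker's flat black top, 120 x 120 mm, on a white 130 x 130 mm box fixed to the bench; the top is 40 mm above the bench. Axes as the shaker's, z up
- amber_bottle: Bystander: closed amber bottle 120 mm tall, 56 mm across. Leave alone. Origin: centre of underside
- mortar: Bystander: white ceramic bowl 50 mm tall, 90 mm across. Leave alone. Origin: centre of underside
- weight: Bystander: small brass weight, 28 mm across, 30 mm tall. Leave alone. Origin: centre of underside
- spatula: Bystander: steel spatula 160 mm long, lying flat. Leave alone
Mind the look-alikes: they are no part of the job. Leave any black or brown look-alike of the pot alone.

How it is judged (in metres and radians):
On the way, in this order (a step that is already met when the one before it is completed fails the run):
1. the pot stands mouth-up on the middle of the shaker's top (angle between pot's own z axis and vertical above 3 rad and horizontal distance between pot and shaker_top below 0.035 m and z of pot_bottom in the frame of shaker_top between -0.004 and 0.005 m), for 0.2 s.
2. all balls are in the pot and every relay is fully home in a socket, with the switch still off (below 0.4 rad) (all of step 1 and x of ball1 in the frame of pot between -0.027 and 0.027 m and y of ball1 in the frame of pot between -0.027 and 0.027 m and z of ball1 in the frame of pot between 0.004 and 0.054 m and x of ball2 in the frame of pot between -0.027 and 0.027 m and y of ball2 in the frame of pot between -0.027 and 0.027 m and z of ball2 in the frame of pot between 0.004 and 0.054 m and x of ball3 in the frame of pot between -0.027 and 0.027 m and y of ball3 in the frame of pot between -0.027 and 0.027 m and z of ball3 in the frame of pot between 0.004 and 0.054 m and x of ball4 in the frame of pot between -0.027 and 0.027 m and y of ball4 in the frame of pot between -0.027 and 0.027 m and z of ball4 in the frame of pot between 0.004 and 0.054 m and x of ball5 in the frame of pot between -0.027 and 0.027 m and y of ball5 in the frame of pot between -0.027 and 0.027 m and z of ball5 in the frame of pot between 0.004 and 0.054 m and x of ball6 in the frame of pot between -0.027 and 0.027 m and y of ball6 in the frame of pot between -0.027 and 0.027 m and z of ball6 in the frame of pot between 0.004 and 0.054 m and ((horizontal distance between relay1 and socket1 below 0.004 m and z of relay1 in the frame of socket1 below -0.015 m and angle between relay1's own z axis and vertical below 0.1 rad) or (horizontal distance between relay1 and socket2 below 0.004 m and z of relay1 in the frame of socket2 below -0.015 m and angle between relay1's own z axis and vertical below 0.1 rad) or (horizontal distance between relay1 and socket3 below 0.004 m and z of relay1 in the frame of socket3 below -0.015 m and angle between relay1's own z axis and vertical below 0.1 rad)) and ((horizontal distance between relay2 and socket1 below 0.004 m and z of relay2 in the frame of socket1 below -0.015 m and angle between relay2's own z axis and vertical below 0.1 rad) or (horizontal distance between relay2 and socket2 below 0.004 m and z of relay2 in the frame of socket2 below -0.015 m and angle between relay2's own z axis and vertical below 0.1 rad) or (horizontal distance between relay2 and socket3 below 0.004 m and z of relay2 in the frame of socket3 below -0.015 m and angle between relay2's own z axis and vertical below 0.1 rad)) and ((horizontal distance between relay3 and socket1 below 0.004 m and z of relay3 in the frame of socket1 below -0.015 m and angle between relay3's own z axis and vertical below 0.1 rad) or (horizontal distance between relay3 and socket2 below 0.004 m and z of relay3 in the frame of socket2 below -0.015 m and angle between relay3's own z axis and vertical below 0.1 rad) or (horizontal distance between relay3 and socket3 below 0.004 m and z of relay3 in the frame of socket3 below -0.015 m and angle between relay3's own z axis and vertical below 0.1 rad)) and value of joint switch below 0.4 rad), for 0.2 s.
3. the switch is thrown to the far side (above 0.8 rad) (value of joint switch above 0.8 rad), for 0.2 s.
At the end, for the whole second after the job is handed in: Pot mouth-up (0.14 rad) on the shaker top within 35 mm of its centre, all balls in it; each relay in a socket (4 mm off centre, foot 15 mm deep, 0.1 rad tilt at most); beaker upright on the bench (0.1 rad); switch above 0.8 rad; at rest (all of step 1 and x of ball1 in the frame of pot between -0.027 and 0.027 m and y of ball1 in the frame of pot between -0.027 and 0.027 m and z of ball1 in the frame of pot between 0.004 and 0.054 m and x of ball2 in the frame of pot between -0.027 and 0.027 m and y of ball2 in the frame of pot between -0.027 and 0.027 m and z of ball2 in the frame of pot between 0.004 and 0.054 m and x of ball3 in the frame of pot between -0.027 and 0.027 m and y of ball3 in the frame of pot between -0.027 and 0.027 m and z of ball3 in the frame of pot between 0.004 and 0.054 m and x of ball4 in the frame of pot between -0.027 and 0.027 m and y of ball4 in the frame of pot between -0.027 and 0.027 m and z of ball4 in the frame of pot between 0.004 and 0.054 m and x of ball5 in the frame of pot between -0.027 and 0.027 m and y of ball5 in the frame of pot between -0.027 and 0.027 m and z of ball5 in the frame of pot between 0.004 and 0.054 m and x of ball6 in the frame of pot between -0.027 and 0.027 m and y of ball6 in the frame of pot between -0.027 and 0.027 m and z of ball6 in the frame of pot between 0.004 and 0.054 m and ((horizontal distance between relay1 and socket1 below 0.004 m and z of relay1 in the frame of socket1 below -0.015 m and angle between relay1's own z axis and vertical below 0.1 rad) or (horizontal distance between relay1 and socket2 below 0.004 m and z of relay1 in the frame of socket2 below -0.015 m and angle between relay1's own z axis and vertical below 0.1 rad) or (horizontal distance between relay1 and socket3 below 0.004 m and z of relay1 in the frame of socket3 below -0.015 m and angle between relay1's own z axis and vertical below 0.1 rad)) and ((horizontal distance between relay2 and socket1 below 0.004 m and z of relay2 in the frame of socket1 below -0.015 m and angle between relay2's own z axis and vertical below 0.1 rad) or (horizontal distance between relay2 and socket2 below 0.004 m and z of relay2 in the frame of socket2 below -0.015 m and angle between relay2's own z axis and vertical below 0.1 rad) or (horizontal distance between relay2 and socket3 below 0.004 m and z of relay2 in the frame of socket3 below -0.015 m and angle between relay2's own z axis and vertical below 0.1 rad)) and ((horizontal distance between relay3 and socket1 below 0.004 m and z of relay3 in the frame of socket1 below -0.015 m and angle between relay3's own z axis and vertical below 0.1 rad) or (horizontal distance between relay3 and socket2 below 0.004 m and z of relay3 in the frame of socket2 below -0.015 m and angle between relay3's own z axis and vertical below 0.1 rad) or (horizontal distance between relay3 and socket3 below 0.004 m and z of relay3 in the frame of socket3 below -0.015 m and angle between relay3's own z axis and vertical below 0.1 rad)) and value of joint switch above 0.8 rad and angle between beaker's own z axis and vertical below 0.1 rad and height (world z) of beaker between -0.004 and 0.006 m and linear speed of each of pot, beaker below 0.02 m/s); the robot touches nothing.
It fails at once if the amber bottle is pushed more than 40 mm from its place (distance of amber_bottle from where it was at the start of the episode above 0.04 m).
It fails at once if the mortar is pushed more than 40 mm from its place (distance of mortar from where it was at the start of the episode above 0.04 m).
It fails at once if the weight is pushed more than 40 mm from its place (distance of weight from where it was at the start of the episode above 0.04 m).
It fails at once if the spatula is pushed more than 40 mm from its place (distance of spatula from where it was at the start of the episode above 0.04 m).
Of ball1, ball2, ball3, ball4, ball5, ball6 only 4 to 6 are there at a start; the rules pass over those that are not, and their reading is None.
Of relay1, relay2, relay3 only 2 to 3 are there at a start; the rules pass over those that are not, and their reading is None.
At some moment in a run one of relay1, relay2, relay3, beaker may be knocked a few centimetres aside while the robot is not near it.
It also fails if it takes over 210 s, if anything falls off the work surface, if the arm or the gripper's body presses on something with over 40 N, if the wrist force passes 120 N, or if a joint passes its speed limit or range.

## Working session

There is one attempt and no reset: what is moved stays moved. The work goes in short steps, each a Python script; the robot and the scene stay as the last script left them, time stands still between calls to the robot, and variables do not carry over. Pictures are saved under pics/ and viewed, at most 14 in all, crops included, and the job is handed in when it is done.

```bash
ls; mkdir -p pics; cat > h.py <<'E'
import numpy as np, cv2
from scipy.spatial.transform import Rotation as R
from plant import r, fingers, read_camera, camera_params, ticket
def cam(name):
    o=r.get_obs(); im,d=read_camera(name); p=camera_params(name)
    K=np.array(p["camera_matrix"],float)
    if name=="wrist":
        T=np.eye(4);T[:3,:3]=R.from_quat(o["tcp_rot"]).as_matrix();T[:3,3]=o["tool_pos"]
        T=T@np.array(p["T_tool_cam"])
    else:
        W=np.eye(4);W[:3,:3]=cv2.Rodrigues(np.array(p["rvec"],float))[0];W[:3,3]=np.ravel(p["tvec"]);T=np.linalg.inv(W)
    return im,d,K,p["k1"],T
def cloud(c):
    im,d,K,k1,T=c
    v,u=np.mgrid[0:d.shape[0],0:d.shape[1]]
    s=cv2.undistortPoints(np.stack([u,v],-1).reshape(-1,1,2).astype(float),K,np.array([k1,0,0,0,0.])).reshape(*d.shape,2)
    P=np.concatenate([s*d[...,None],d[...,None]],-1)
    W=P@T[:3,:3].T+T[:3,3]; W[d<=0]=np.nan
    return W
def down(a):  # tool down, closing axis (y) at world angle a
    y=np.array([np.cos(a),np.sin(a),0]);z=np.array([0,0,-1.]);x=np.cross(y,z)
    return R.from_matrix(np.c_[x,y,z]).as_quat()
E
python3 - <<'E'
from h import *
for n in("scene","top","wrist"):
    c=cam(n);cv2.imwrite(f"pics/{n}0.png",cv2.resize(c[0],(768,576)));np.savez(f"{n}0.npz",im=c[0],W=cloud(c))
    print(n,c[4].round(2).tolist(),c[2].tolist(),c[3])
o=r.get_obs();print(o)
E
```

```text
pics
scene [[-0.9, 0.22, -0.39, 930.44], [0.44, 0.49, -0.75, 676.46], [0.02, -0.84, -0.54, 637.98], [0.0, 0.0, 0.0, 1.0]] [[406.3758383183766, 0.0, 254.762911940698], [0.0, 406.3758383183766, 194.2083136951584], [0.0, 0.0, 1.0]] -0.09494458393911837
top [[-0.01, -1.0, 0.08, 432.77], [-1.0, 0.01, 0.01, -37.38], [-0.01, -0.08, -1.0, 1635.91], [0.0, 0.0, 0.0, 1.0]] [[492.76550573997616, 0.0, 256.4013145404212], [0.0, 492.76550573997616, 191.47359614310804], [0.0, 0.0, 1.0]] -0.03366836397943311
wrist [[0.43, 0.87, 0.25, 211.83], [0.9, -0.41, -0.12, 618.28], [-0.0, 0.28, -0.96, 384.06], [0.0, 0.0, 0.0, 1.0]] [[283.89781832735986, 0.0, 257.6488727812248], [0.0, 283.89781832735986, 189.7005708424737], [0.0, 0.0, 1.0]] 0.023586547453369498
{'time': 0.15, 'q': array([-0.86279988,  0.50164979, -0.42683323,  1.55118977,  0.2207987 ,
        1.13827311, -0.21029053]), 'qvel': array([ 0.00203061, -0.00089844, -0.00057763, -0.00099755,  0.00078657,
       -0.00156867, -0.00057333]), 'effort': array([-6.75206044e-03, -5.67107213e+01, -5.82528859e+00, -2.79453313e+01,
       -6.86868536e-02,  2.65599112e-02,  1.24659705e-04]), 'tool_pos': array([279.45229464, 586.22446107, 190.81454686]), 'tcp_rot': array([ 2.20545547e-01,  9.75376399e-01, -7.09776070e-04, -1.96595408e-04]), 'wrist_force': array([0.18735363, 0.06580071, 0.68872158]), 'torque': array([ 0.01743121, -0.0118185 ,  0.00199174]), 'grasp_force': 0.0, 'gripper_width': 0.9970412957711882}
```

View pics/top0.png

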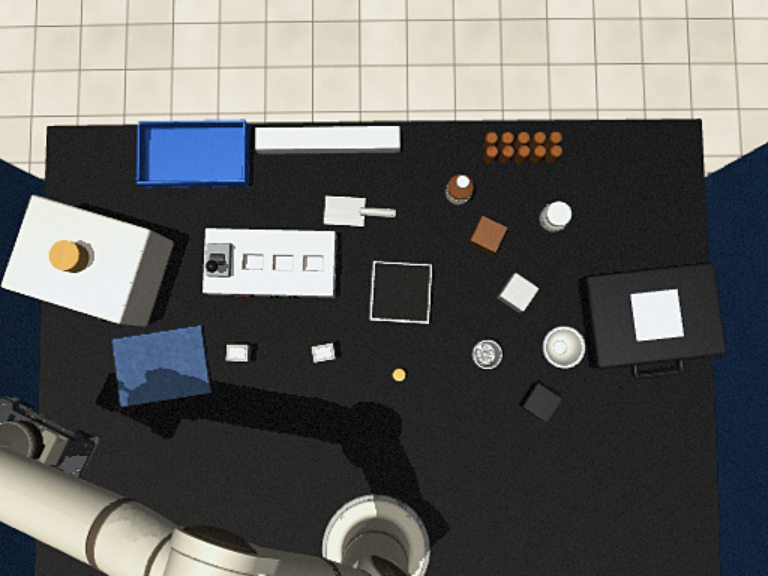

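View pics/scene0.png

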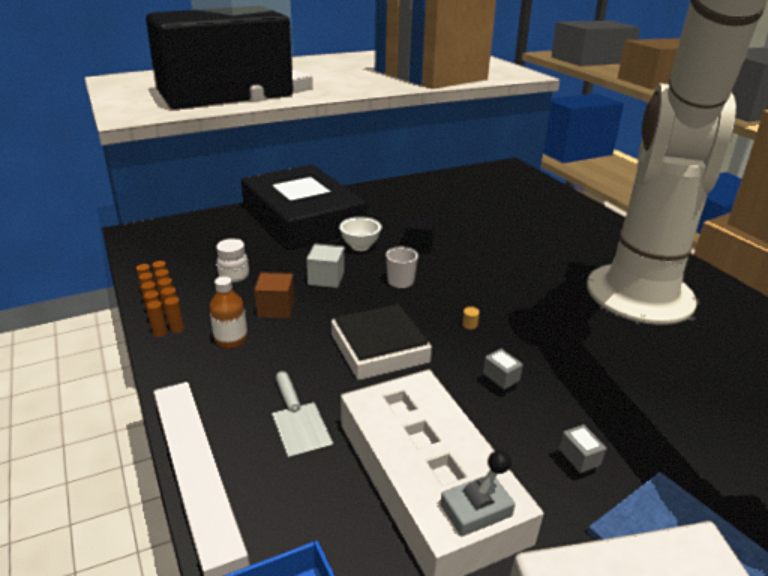

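The top view (768x576) shows the grey pot at (518,292), with brown and black decoys at (489,233) and (542,400). The beaker is at (487,353), the relays at (237,352) and (322,352), the shaker at (401,292) and the controller at (270,262). Next I'll measure them from the depth.

```bash
cat >> h.py <<'E'
def blob(W,uv,zlo,zhi,S=1.5):
    """min-area rect of the connected top surface around pixel uv (view px), world mm"""
    z=W[...,2];m=((z>zlo)&(z<zhi)).astype(np.uint8)
    n,l=cv2.connectedComponents(m,connectivity=4)
    x,y=int(uv[0]/S),int(uv[1]/S)
    w=l[y-4:y+5,x-4:x+5];w=w[w>0]
    if w.size==0: return None
    k=np.bincount(w).argmax(); P=W[l==k]
    c,s,a=cv2.minAreaRect(P[:,:2].astype(np.float32))
    return dict(c=np.round(c,1).tolist(),s=np.round(s,1).tolist(),a=round(a,1),n=len(P),z=np.nanmedian(P[:,2]).round(1).item())
E
python3 - <<'E'
from h import *
W=np.load("top0.npz")["W"]
print("table",[np.nanmedian(W[y-3:y+4,x-3:x+4,2]).round(1) for x,y in((300,280),(250,230),(420,200))])
for n,uv,lo,hi in[("pot",(518,292),50,66),("black",(542,400),30,75),("brown",(489,233),30,75),("beaker",(487,353),10,70),("shaker",(401,292),33,46),("ctrl",(270,285),52,66),("r1",(237,352),40,60),("r2",(322,352),40,60),("weight",(399,375),20,40),("mortar",(564,346),10,60),("bottle",(460,190),10,130)]:
    print(n,blob(W,uv,lo,hi))
# sockets: holes
z=W[...,2]
for uv in((253,262),(283,262),(313,263)):
    x,y=int(uv[0]/1.5),int(uv[1]/1.5);w=W[y-9:y+10,x-9:x+10];m=w[...,2]<50;print(w[m][:,:2].min(0),w[m][:,:2].max(0),np.median(w[m],0))
E
```

```text
table [np.float64(-0.8), np.float64(0.0), np.float64(73.7)]
pot {'c': [555.0, -313.0], 's': [60.7, 61.4], 'a': 54.7, 'n': 347, 'z': 57.8}
black {'c': [318.6, -356.6], 's': [61.8, 60.0], 'a': 55.2, 'n': 400, 'z': 57.1}
brown {'c': [680.8, -249.8], 's': [59.4, 62.2], 'a': 63.1, 'n': 372, 'z': 57.9}
beaker {'c': [422.9, -242.2], 's': [61.0, 59.1], 'a': 45.4, 'n': 210, 'z': 33.3}
shaker {'c': [557.7, -59.4], 's': [129.2, 130.6], 'a': 85.9, 'n': 1351, 'z': 39.4}
ctrl {'c': [624.6, 224.7], 's': [283.8, 141.3], 'a': 88.1, 'n': 2848, 'z': 59.7}
r1 {'c': [429.4, 293.8], 's': [51.6, 32.2], 'a': 89.6, 'n': 165, 'z': 52.2}
r2 {'c': [429.0, 107.7], 's': [35.8, 48.5], 'a': 9.8, 'n': 165, 'z': 52.6}
weight {'c': [379.9, -54.9], 's': [25.9, 22.9], 'a': 89.5, 'n': 57, 'z': 30.5}
mortar {'c': [436.6, -409.1], 's': [86.9, 83.3], 'a': 89.6, 'n': 511, 'z': 31.8}
bottle {'c': [780.5, -189.3], 's': [53.7, 54.9], 'a': 2.9, 'n': 299, 'z': 83.8}
[610.76794011 243.27045712] [641.6936731  281.76240193] [627.89469956 263.287914    37.6012166 ]
[600.15016796 167.19004412] [640.34878652 225.22274422] [624.61975005 197.41301561  38.53738196]
[608.19030793 112.4538438 ] [638.64654772 151.01323468] [623.41760547 132.25514342  37.20791747]
```

```bash
python3 - <<'E'
from h import *
# survey with wrist camera over the controller, tool down
p=camera_params("wrist");print(np.array(p["T_tool_cam"]).round(2).tolist())
for q in ([480,150,330],[480,-180,330]):
    for a in (np.pi/2,-np.pi/2,0,np.pi):
        print(q,a,r.ik(q,down(a)))
E
```

```text
[[0.0, -0.96, -0.28, 74.87], [1.0, -0.0, 0.0, -0.38], [-0.0, -0.28, 0.96, -193.38], [0.0, 0.0, 0.0, 1.0]]
[480, 150, 330] 1.5707963267948966 [-0.06362085  0.10611408 -0.31816136  1.72818701  0.03427392  1.31272524
  1.18193582]
[480, 150, 330] -1.5707963267948966 [-0.47991499  0.09124571  0.13366655  1.7412436  -0.0125689   1.3099325
 -1.91435239]
[480, 150, 330] 0 [-0.24387255  0.09733324 -0.12177678  1.73380847  0.0122146   1.31118577
 -0.36821427]
[480, 150, 330] 3.141592653589793 [ 0.72142488  0.28940003 -1.28866869  1.70885417  0.28419274  1.35861803
  2.52447566]
[480, -180, 330] 1.5707963267948966 [ 0.02051721  0.11032046  0.31446534  1.72529275 -0.03523887  1.31150266
  1.91302839]
[480, -180, 330] -1.5707963267948966 [-1.16268547e-03  1.10580173e-01  3.38418717e-01  1.72594791e+00
 -3.79139198e-02  1.31146804e+00 -1.22572765e+00]
[480, -180, 330] 0 [ 0.02216236  0.11030348  0.31264875  1.72524282 -0.03503652  1.31150561
  0.34201809]
[480, -180, 330] 3.141592653589793 [-0.81267498  0.30323123  1.38011767  1.74413835 -0.30530253  1.34862148
 -2.51369667]
```

```bash
cat >> h.py <<'E'
def pose(g,a,t,off=19):
    """tool with grasp point g, closing axis at world angle a, tilted by t about the closing axis from straight down"""
    q=R.from_rotvec(t*np.array([np.cos(a),np.sin(a),0]))*R.from_quat(down(a))
    return np.array(g,float)+q.apply([0,0,off]),q.as_quat()
E
python3 - <<'E'
from h import *
D=np.pi/180
def ok(g,a,t):
    try: return r.ik(*pose(g,a*D,t*D)) is not None
    except Exception as e: return False
for n,g,al in (("pot",[555,-313,30],(54.7,-35.3,144.7,-125.3)),("shk",[557,-59,72],range(-180,180,15)),("shkhi",[557,-59,160],range(-180,180,15)),("bk",[423,-242,36],range(-180,180,15))):
    for a in al: print(n,a,[t for t in(-70,-60,-50,-45,-30,0,30,45,50,60,70) if ok(g,a,t)])
E
```

```text
pot 54.7 [-70, -50, -45, -30, 0, 30, 45]
pot -35.3 [-70, -60, -50, -45, -30, 0, 30, 45, 50, 60, 70]
pot 144.7 [-70, -60, -50, -45, -30, 0, 30, 45, 50, 60, 70]
pot -125.3 [-45, -30, 0, 30, 45, 50]
shk -180 [-70, -60, -50, -45, -30, 0, 30, 45, 50, 60, 70]
shk -165 [-70, -60, -50, -45, -30, 0, 30, 45, 50, 60, 70]
shk -150 [-70, -60, -50, -45, -30, 0, 30, 45, 50, 60, 70]
shk -135 [-70, -60, -50, -45, -30, 0, 30, 45, 50, 60, 70]
shk -120 [-60, -50, -45, -30, 0]
shk -105 [-50, -45, -30, 0, 30]
shk -90 [-50, -45, -30, 0, 30]
shk -75 [-60, -50, -45, -30, 0, 30]
shk -60 [-60, -50, -45, -30, 0, 30, 45, 50, 60, 70]
shk -45 [-70, -60, -50, -45, -30, 0, 30, 45, 50, 60, 70]
shk -30 [-70, -60, -50, -45, -30, 0, 30, 45, 50, 60, 70]
shk -15 [-70, -60, -50, -45, -30, 0, 30, 45, 50, 60, 70]
shk 0 [-70, -60, -50, -45, -30, 0, 30, 45, 50, 60, 70]
shk 15 [-70, -60, -50, -45, -30, 0, 30, 45, 50, 60, 70]
shk 30 [-70, -60, -50, -45, -30, 0, 30, 45, 50, 60, 70]
shk 45 [-70, -60, -50, -45, -30, 0, 30, 45, 50, 60, 70]
shk 60 [-30, 0, 30, 45, 50, 60]
shk 75 [-30, 0, 30, 45, 50]
shk 90 [-30, 0, 30, 45, 50]
shk 10
[... 1820 characters left out ...]
, 70]
bk -45 [-70, -60, -50, -45, -30, 0, 30, 45, 50, 60, 70]
bk -30 [-70, -60, -50, -45, -30, 0, 30, 45, 50, 60, 70]
bk -15 [-70, -60, -50, -45, -30, 0, 30, 45, 50, 60, 70]
bk 0 [-70, -60, -50, -45, -30, 0, 30, 45, 50, 60, 70]
bk 15 [-70, -60, -50, -45, -30, 0, 30, 45, 50, 60, 70]
bk 30 [0, 30, 45, 50, 60, 70]
bk 45 [0, 30, 45, 50, 60]
bk 60 [0, 30, 45, 50, 60]
bk 75 [0, 30, 45, 50, 60]
bk 90 [0, 30, 45, 50, 60, 70]
bk 105 [-70, -60, -50, -45, -30, 0, 30, 45, 50, 60, 70]
bk 120 [-70, -60, -50, -45, -30, 0, 30, 45, 50, 60, 70]
bk 135 [-70, -60, -50, -45, -30, 0, 30, 45, 50, 60, 70]
bk 150 [-70, -60, -50, -45, -30, 0, 30, 45, 50, 60, 70]
bk 165 [-70, -60, -50, -45, -30, 0, 30, 45, 50, 60, 70]
```

```bash
cat >> h.py <<'E'
D=np.pi/180
def ptp(g,a,t=0): r.move_ptp(*pose(g,a*D,t*D))
def lin(g,a,t=0,**k):
    p,q=pose(g,a*D,t*D); return r.move_l(p,q,**k)
def back(g,a,t,d): # grasp point retreated d along the tool axis
    p,q=pose(g,a*D,t*D); return np.array(g,float)-R.from_quat(q).apply([0,0,d])
def st(m=""):
    o=r.get_obs(); print(m,"t",round(o["time"],1),"w",round(o["gripper_width"]*92,1),"gf",round(o["grasp_force"],1),"F",o["wrist_force"].round(1),"p",o["tool_pos"].round(1))
E
cat > a1.py <<'E'
from h import *
a=-35.3; g=[555,-313,29]
ptp([470,-60,230],a)
ptp(back(g,a,45,110),a,45)
lin(back(g,a,45,60),a,45)
c=cam("top");cv2.imwrite("pics/t1.png",c[0]);np.savez("top1.npz",im=c[0],W=cloud(c))
print(blob(cloud(c),(518,292),50,66))
lin(g,a,45,vel=80)
fingers.command_gripper(0,40); st("grip")
lin([555,-313,140],a,45); st("lift")
E
python3 a1.py
```

```text
{'c': [555.4, -313.0], 's': [60.3, 61.2], 'a': 55.7, 'n': 349, 'z': 58.1}
grip t 6.0 w 59.5 gf 40.0 F [-2.2 -0.   1.5] p [ 562.5 -301.9   15.7]
lift t 6.8 w 60.0 gf 40.0 F [ 0.5  0.1 -2.8] p [ 562.3 -301.5  125.5]
```

```bash
cat > a2.py <<'E'
from h import *
a=-6; c=[557,-59]
ptp([*c,150],a,0); ptp([*c,130],a,-45)
lin([*c,76],a,-45,vel=80); print(lin([*c,67],a,-45,vel=15,f_stop=3)); st("lay")
fingers.command_gripper(1.0); 
lin(back([*c,70],a,-45,90),a,-45)
ptp([*c,180],a,0)
cc=cam("wrist");cv2.imwrite("pics/w1.png",cc[0]);W=cloud(cc)
m=(W[...,2]>88)&(W[...,2]<110)&(np.hypot(W[...,0]-c[0],W[...,1]-c[1])<70);P=W[m]
print(cv2.minAreaRect(P[:,:2].astype(np.float32)),np.median(P,0))
i=cv2.imread("pics/t1.png");cv2.imwrite("pics/t1c.png",cv2.resize(i[130:384,0:340],None,fx=2,fy=2))
E
python3 a2.py
```

```text
True
lay t 10.0 w 59.7 gf 39.9 F [0.6 1.6 4.8] p [555.8 -72.1  56.1]
((557.0404663085938, -58.728206634521484), (58.05413818359375, 60.00145721435547), 83.9850082397461) [557.21258872 -56.29681046 100.13795868]
```

View pics/w1.png

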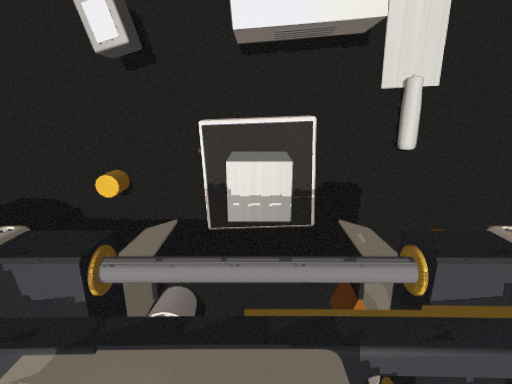

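View pics/t1c.png

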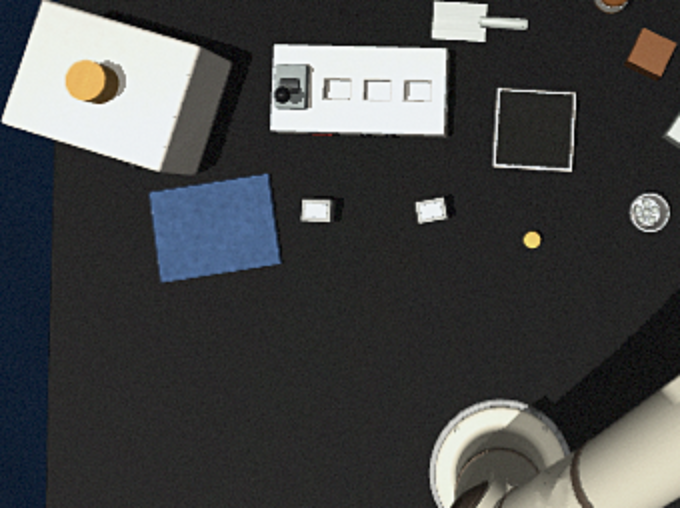

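The wrist image shows the pot lying squarely in the middle of the shaker at (259,187). The top crop shows only two relays, at (316,210) and (431,210). I'll do the second quarter turn now.

```bash
cat > a3.py <<'E'
from h import *
a=-6; c=[557,-59]
g=[*c,70]
ptp(back(g,a,45,90),a,45)
lin(g,a,45,vel=80); fingers.command_gripper(0,40); st("grip")
lin([*c,130],a,45,vel=100); ptp([*c,130],a,-45)
lin([*c,77],a,-45,vel=80); print(lin([*c,66],a,-45,vel=15,f_stop=3)); st("set")
fingers.command_gripper(1.0)
lin(back([*c,70],a,-45,90),a,-45)
ptp([470,-60,260],-30,0)
for n in("wrist","top"):
    cc=cam(n);cv2.imwrite(f"pics/{n}2.png",cc[0]);W=cloud(cc);np.savez(n+"2.npz",W=W,im=cc[0])
    m=(W[...,2]>90)&(W[...,2]<106)&(np.hypot(W[...,0]-c[0],W[...,1]-c[1])<60);P=W[m]
    print(cv2.minAreaRect(P[:,:2].astype(np.float32)),np.median(P,0))
print("beaker",blob(W,(487,353),10,70))
E
python3 a3.py
```

```text
grip t 15.0 w 59.7 gf 40.0 F [-0.3 -0.1  1.3] p [558.4 -45.7  56.6]
True
set t 18.3 w 0.2 gf 1.9 F [2.  1.6 4.6] p [561.9 -71.   65.4]
((0.0, 0.0), (0.0, 0.0), 0.0) [nan nan nan]
((0.0, 0.0), (0.0, 0.0), 0.0) [nan nan nan]
beaker {'c': [422.2, -241.3], 's': [61.5, 57.2], 'a': 89.7, 'n': 216, 'z': 31.6}
  return _methods._mean(a, axis=axis, dtype=dtype,
  ret = um.true_divide(
```

View pics/wrist2.png

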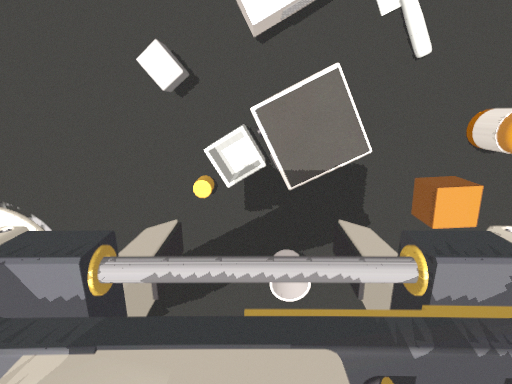

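The pot slipped out of the grip during the turn. It now appears to stand mouth-up on the bench in front of the shaker, at (236,156). I'll measure it.

```bash
python3 - <<'E'
from h import *
from plant import r
c=cam("top")
cv2.imwrite("pics/t3.png",cv2.resize(c[0][150:290,190:350],None,fx=4,fy=4))
W=np.load("wrist2.npz")["W"]; B=W[105:195,195:275].reshape(-1,3); B=B[B[:,2]>50]
print(cv2.minAreaRect(B[:,:2].astype(np.float32)),np.percentile(B[:,2],[5,50,95]))
w=W[140:165,225:250].reshape(-1,3);print("inside",np.nanmedian(w,0))
T=cloud(c)
for n,uv,lo,hi in[("weight",(399,375),15,40),("mortar",(564,346),10,60),("r1",(237,352),40,60),("r2",(322,352),40,60),("shaker",(401,292),33,46)]:print(n,blob(T,uv,lo,hi))
i1=r.ik(*pose([557,-59,130],-6*D,45*D));i2=r.ik(*pose([557,-59,130],-6*D,-45*D));i0=r.ik(*pose([557,-59,130],-6*D,0));print(i1,i0,i2)
E
```

```text
((448.2269287109375, -35.223609924316406), (60.183292388916016, 59.96498107910156), 0.9249504208564758) [52.02584845 58.04837878 59.421381  ]
inside [447.29540578 -36.33337804   4.27254644]
weight None
mortar {'c': [436.6, -408.9], 's': [86.4, 83.4], 'a': 89.4, 'n': 509, 'z': 31.7}
r1 {'c': [429.4, 293.8], 's': [50.0, 32.1], 'a': 89.6, 'n': 166, 'z': 52.7}
r2 {'c': [429.0, 107.6], 's': [35.8, 48.0], 'a': 9.9, 'n': 166, 'z': 52.7}
shaker {'c': [591.2, -61.9], 's': [127.5, 68.8], 'a': 89.6, 'n': 408, 'z': 39.1}
[ 0.1567067   0.70509107  0.48307269  1.77219466 -0.99107082  1.40558441
  1.03123393] [-0.41088024  0.45928162  0.59639083  1.88006689 -0.3236687   0.89924975
  0.23681994] [-0.74671049  0.70773074  0.49582246  1.77451595  0.44203195  1.11120884
 -0.68320874]
```

View pics/t3.png

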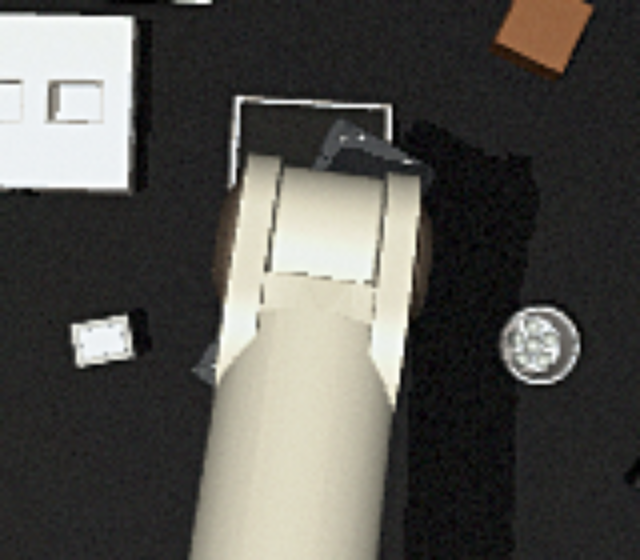

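```bash
cat > a4.py <<'E'
from h import *
W=np.load("wrist2.npz")["W"]; B=W[172:202,190:218].reshape(-1,3); B=B[(B[:,2]>26)&(B[:,2]<34)];print("weight",np.median(B,0))
a=min((91,-89),key=lambda a:abs((r.ik(*pose([448,-35,160],a*D,0))-r.get_obs()["q"])).max())
ptp([448,-35.5,130],a)
lin([448,-35.5,40],a,vel=80); fingers.command_gripper(0,60); st("grip")
lin([448,-35.5,115],a,vel=60); st("lift")
lin([557,-59,115],a,vel=80)
lin([557,-59,84],a,vel=60); print(lin([557,-59,76],a,vel=12,f_stop=3)); st("set")
fingers.command_gripper(1.0)
lin([557,-59,150],a,vel=100)
ptp([400,-90,260],-30,0)
for n in("wrist","top"):
    cc=cam(n);cv2.imwrite(f"pics/{n}4.png",cc[0]);W=cloud(cc)
    m=(W[...,2]>90)&(W[...,2]<106)&(np.hypot(W[...,0]-557,W[...,1]+59)<60);P=W[m]
    if len(P):print(n,cv2.minAreaRect(P[:,:2].astype(np.float32)),np.median(P,0))
print("beaker",blob(W,(487,353),10,70))
E
python3 a4.py
```

```text
weight [378.80370531 -53.03382363  30.05981869]
grip t 24.2 w 57.7 gf 60.0 F [-0.4 -0.6  1.3] p [448.1 -35.4  21.1]
lift t 25.6 w 56.7 gf 60.0 F [ 0.   0.2 -1.8] p [447.6 -35.5  95.7]
True
set t 28.2 w 57.1 gf 60.0 F [-0.4  0.4  5.2] p [557.3 -58.9  61.1]
wrist ((557.501708984375, -59.35292053222656), (60.31803894042969, 60.656585693359375), 0.9901753067970276) [562.39150118 -59.31442739  97.91229458]
top ((559.8132934570312, -59.064117431640625), (56.56758499145508, 60.65825271606445), 89.58857727050781) [553.43420406 -62.11564913  97.90856128]
beaker {'c': [422.1, -241.3], 's': [60.8, 57.3], 'a': 89.5, 'n': 216, 'z': 28.2}
```

View pics/wrist4.png

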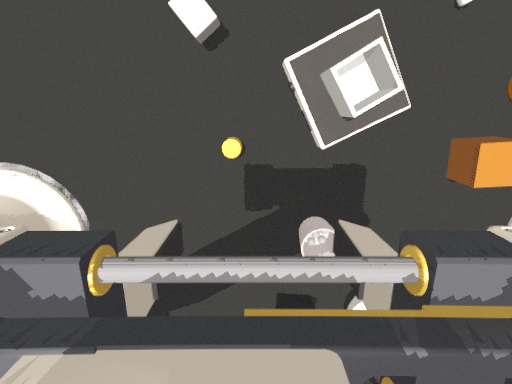

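```bash
cat > a5.py <<'E'
from h import *
b=[422.3,-241.6]; a=-165; T0=55; hb=32
g=[*b,hb]
ptp([400,-150,260],a,20)
ptp(back(g,a,T0,100),a,T0)
lin(g,a,T0,vel=80); fingers.command_gripper(0,25); st("grip")
lin([*b,110],a,T0,vel=60); st("lift")
lin([*b,210],a,T0,vel=80)
def gp(phi,lip):
    f=phi*D; return [lip[0],lip[1]+31*np.cos(f)+28*np.sin(f),lip[2]-28*np.cos(f)+31*np.sin(f)]
def go(phi,lip,v=80,w=.5):
    p,q=pose(gp(phi,lip),-179*D,(T0-phi)*D); o=r.get_obs()
    d=np.linalg.norm(p-o["tool_pos"]); th=(R.from_quat(q)*R.from_quat(o["tcp_rot"]).inv()).magnitude()
    r.move_l(p,q,vel=d/max(d/v,th/w,.2))
L=[557.5,-45,108]
go(0,[L[0],L[1],200]); st("over")
for ph in(25,50,70): go(ph,[L[0],L[1],190])
st("tilted"); go(70,L); r.hold(.3)
for ph in range(74,122,4): go(ph,L,w=.4); r.hold(.15)
r.hold(.8); st("poured")
c=cam("wrist");cv2.imwrite("pics/w5.png",c[0]);c=cam("scene");cv2.imwrite("pics/s5.png",c[0][100:300,150:350].repeat(3,0).repeat(3,1))
E
python3 a5.py
```

```text
Traceback (most recent call last):
  File "a5.py", line 4, in <module>
    ptp([400,-150,260],a,20)
    ~~~^^^^^^^^^^^^^^^^^^^^^
  File "h.py", line 38, in ptp
    def ptp(g,a,t=0): r.move_ptp(*pose(g,a*D,t*D))
                      ~~~~~~~~~~^^^^^^^^^^^^^^^^^^
plant.MotionError: the arm cannot take that pose within its joint ranges
```

```bash
python3 - <<'E'
from h import *
g=[422.3,-241.6,32]
for a,s in((-165,1),(195-360,1),(15,-1)):
  for T0 in(45,50,55):
    t=s*T0
    L=[back(g,a,t,100),g,[*g[:2],110],[*g[:2],210]]
    print(a,t,[None if (q:=r.ik(*pose(x,a*D,t*D))) is None else q.round(1).tolist() for x in L])
for a,s in((-179,1),(1,-1)):
  print(a,[(ph,None if (q:=r.ik(*pose([557,-5,150],a*D,s*(50-ph)*D))) is None else q.round(1).tolist()) for ph in(0,50,90,115,120)])
print(r.get_obs()["q"].round(1))
E
```

```text
-165 45 [[0.8, 0.9, -1.3, 2.4, 1.5, 1.7, 1.9], [-0.5, 0.7, 0.5, 2.4, 1.5, 0.5, 1.8], [0.6, 0.5, -0.9, 2.4, 1.5, 1.2, 2.0], [1.0, 0.4, -1.3, 2.3, 1.3, 1.2, 2.3]]
-165 50 [[0.5, 0.8, -1.1, 2.4, 1.5, 1.6, 1.8], [-0.6, 0.7, 0.5, 2.4, 1.5, 0.6, 1.7], [0.4, 0.5, -0.6, 2.4, 1.5, 1.2, 1.9], [0.9, 0.5, -1.3, 2.4, 1.4, 1.4, 2.2]]
-165 55 [[0.5, 1.0, -1.1, 2.4, 1.5, 1.8, 1.7], [-0.7, 0.8, 0.5, 2.4, 1.5, 0.6, 1.6], [0.1, 0.5, -0.4, 2.4, 1.5, 1.2, 1.8], [0.9, 0.6, -1.3, 2.4, 1.5, 1.6, 2.1]]
-165 45 [[0.8, 0.9, -1.3, 2.4, 1.5, 1.7, 1.9], [-0.5, 0.7, 0.5, 2.4, 1.5, 0.5, 1.8], [0.6, 0.5, -0.9, 2.4, 1.5, 1.2, 2.0], [1.0, 0.4, -1.3, 2.3, 1.3, 1.2, 2.3]]
-165 50 [[0.5, 0.8, -1.1, 2.4, 1.5, 1.6, 1.8], [-0.6, 0.7, 0.5, 2.4, 1.5, 0.6, 1.7], [0.4, 0.5, -0.6, 2.4, 1.5, 1.2, 1.9], [0.9, 0.5, -1.3, 2.4, 1.4, 1.4, 2.2]]
-165 55 [[0.5, 1.0, -1.1, 2.4, 1.5, 1.8, 1.7], [-0.7, 0.8, 0.5, 2.4, 1.5, 0.6, 1.6], [0.1, 0.5, -0.4, 2.4, 1.5, 1.2, 1.8], [0.9, 0.6, -1.3, 2.4, 1.5, 1.6, 2.1]]
15 -45 [[-0.3, 0.4, 0.0, 2.4, 1.2, 0.9, -1.1], [-0.8, 0.8, 0.8, 2.4, 1.4, 0.2, -1.3], [-0.6, 0.4, 0.6, 2.4, 1.2, 0.6, -1.0], [-0.5, 0.
[... 155 characters left out ...]
[-0.6, 0.2, 0.4, 2.4, 1.1, 0.9, -0.8]]
15 -55 [[-0.7, 0.6, 0.3, 2.4, 1.2, 0.9, -1.3], [-0.8, 0.9, 0.6, 2.4, 1.5, 0.5, -1.6], [-0.3, 0.5, 0.0, 2.4, 1.4, 1.0, -1.3], [-0.6, 0.2, 0.4, 2.4, 1.2, 1.0, -0.9]]
-179 [(0, [0.2, 1.0, -1.1, 1.7, 1.3, 1.9, 1.9]), (50, [-0.9, 0.8, 1.4, 1.9, -0.9, 1.2, -2.4]), (90, [-0.2, 0.8, 0.9, 1.8, -1.1, 1.6, -2.0]), (115, [-0.1, 1.1, 0.9, 1.7, -1.3, 2.0, -1.9]), (120, [0.1, 1.0, 0.7, 1.6, -1.3, 2.0, -1.9])]
1 [(0, [-0.7, 0.7, 0.2, 1.8, 0.7, 1.3, -0.8]), (50, [-0.5, 0.4, 0.6, 1.9, -0.3, 0.9, 0.2]), (90, [-0.0, 0.7, 0.6, 1.8, -0.9, 1.4, 1.0]), (115, [0.1, 0.9, 0.5, 1.7, -1.2, 1.8, 1.2]), (120, [0.2, 1.0, 0.5, 1.6, -1.2, 1.9, 1.2])]
[-0.4 -0.   0.6  2.1  0.   1.1 -0.4]
```

```bash
cat > a5.py <<'E'
from h import *
b=[422.3,-241.6]; a=15; T0=50; hb=32
g=[*b,hb]; t=-T0
ptp(back(g,a,t,110),a,t)
lin(g,a,t,vel=80); fingers.command_gripper(0,25); st("grip")
lin([*b,110],a,t,vel=60); st("lift")
lin([*b,200],a,t,vel=80); st("up")
E
cat > a6.py <<'E'
from h import *
T0=50
def gp(phi,lip):
    f=phi*D; return [lip[0],lip[1]+31*np.cos(f)+28*np.sin(f),lip[2]-28*np.cos(f)+31*np.sin(f)]
def go(phi,lip,v=80,w=.5):
    p,q=pose(gp(phi,lip),1*D,(phi-T0)*D); o=r.get_obs()
    d=np.linalg.norm(p-o["tool_pos"]); th=(R.from_quat(q)*R.from_quat(o["tcp_rot"]).inv()).magnitude()
    r.move_l(p,q,vel=d/max(d/v,th/w,.2))
L=[557.5,-45,108]
if __name__=="__main__":
    go(0,[L[0],L[1],200]); st("over")
    for ph in(25,50,70): go(ph,[L[0],L[1],190])
    st("tilted"); go(70,L); r.hold(.3)
    for ph in range(74,119,4): go(ph,L,w=.4); r.hold(.15)
    r.hold(.8); st("poured")
    c=cam("wrist");cv2.imwrite("pics/w5.png",c[0]);c=cam("scene");cv2.imwrite("pics/s5.png",c[0][100:300,150:350].repeat(3,0).repeat(3,1))
E
python3 a5.py && python3 a6.py
```

```text
grip t 34.0 w 54.7 gf 23.6 F [-1.2 -1.1  1. ] p [ 425.8 -256.    19.9]
lift t 35.5 w 54.4 gf 23.8 F [ 0.1  0.8 -2.6] p [ 425.9 -255.6   97.5]
up t 36.8 w 54.6 gf 23.8 F [-0.3 -0.2 -2.5] p [ 425.7 -255.7  187.4]
over t 40.2 w 54.6 gf 23.8 F [-0.9  0.4 -1.9] p [557.6 -28.7 159.9]
tilted t 43.1 w 55.0 gf 23.4 F [-0.5  1.  -1.6] p [ 5.573e+02 -4.000e-01  1.916e+02]
poured t 51.3 w 53.5 gf 23.4 F [ 0.1  0.  -1.1] p [557.2 -17.2 141.4]
```

View pics/s5.png

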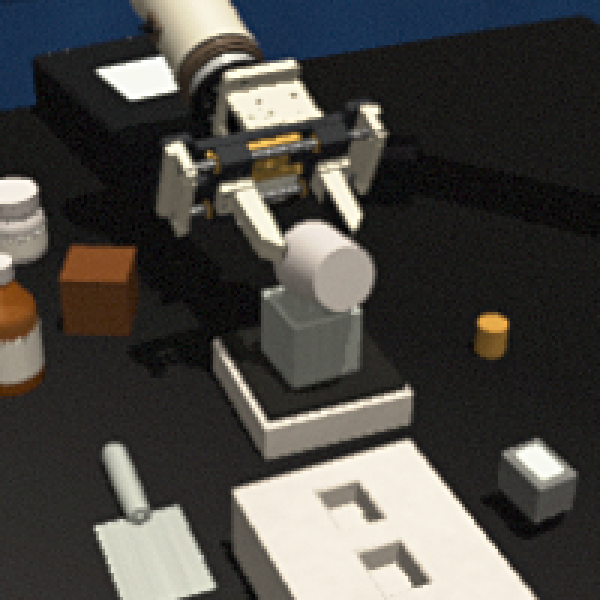

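The beaker is tipped past horizontal with its mouth over the pot at (310,290), and no stray balls are in sight. I'll put the beaker back.

```bash
cat > a7.py <<'E'
from a6 import *
go(118,[L[0],L[1],170])
for ph in(90,50,0): go(ph,[L[0],L[1],210],w=.8)
b=[422.3,-241.6]; a=15; t=-50
lin([*b,200],a,t,vel=120); lin([*b,40],a,t,vel=80); print(lin([*b,29],a,t,vel=12,f_stop=3)); st("set")
fingers.command_gripper(1.0)
lin(back([*b,32],a,t,110),a,t)
ptp([440,30,300],0,0)
for n in("wrist","top"):
    cc=cam(n);cv2.imwrite(f"pics/{n}7.png",cc[0]);W=cloud(cc);np.savez(n+"7.npz",W=W,im=cc[0])
    m=(W[...,2]>90)&(W[...,2]<106)&(np.hypot(W[...,0]-557,W[...,1]+59)<60);P=W[m]
    if len(P):print(n,cv2.minAreaRect(P[:,:2].astype(np.float32)),np.median(P,0))
print("beaker",blob(W,(487,353),10,70))
for n,uv in(("r1",(237,352)),("r2",(322,352))):print(n,blob(W,uv,40,60))
i=cc[0]; cv2.imwrite("pics/t7.png",np.hstack([cv2.resize(i[165:220,240:295],(400,400)),cv2.resize(i[208:263,297:352],(400,400))]))
st()
E
python3 a7.py
```

```text
True
set t 60.6 w 53.5 gf 23.4 F [ 0.9 -0.3  3.5] p [ 426.1 -256.1   20.7]
wrist ((557.6546630859375, -58.63440704345703), (61.58226013183594, 60.798702239990234), 1.000549077987671) [544.47769066 -41.04412912  97.51581994]
top ((559.8092651367188, -59.15025329589844), (56.685707092285156, 60.747474670410156), 89.53973388671875) [551.49512188 -61.8388892   97.65451461]
beaker {'c': [413.7, -237.6], 's': [3.3, 3.1], 'a': 0.2, 'n': 4, 'z': 11.2}
r1 {'c': [429.4, 293.2], 's': [51.1, 32.1], 'a': 89.5, 'n': 165, 'z': 52.7}
r2 None
 t 63.5 w 92.2 gf 0.0 F [ 0.3 -0.3 -0.3] p [438.3  29.5 278.7]
```

View pics/t7.png

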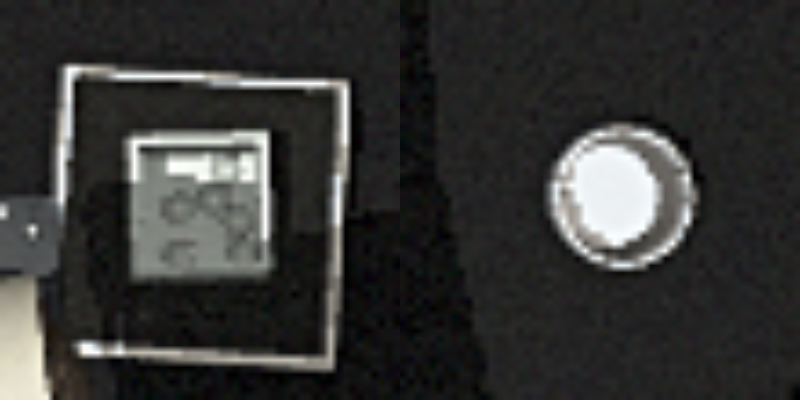

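The left crop shows the balls in the pot around (200,220). The right crop shows the beaker standing empty at (625,195). Next I'll measure the relays and controller with the wrist camera.

```bash
cat > m.py <<'E'
from h import *
def measure(W,mx=None):
    z=W[...,2]
    out={}
    # relays: tops near 52.5 and x<540 ; controller top near 60, x>540
    for n,m in(("relay",(z>48)&(z<57)&(W[...,0]<535)&(W[...,1]>20)),("ctrl",(z>56.5)&(z<64)&(W[...,0]>520)&(W[...,1]>50))):
        k,l,s,_=cv2.connectedComponentsWithStats(m.astype(np.uint8),connectivity=4)
        for i in range(1,k):
            if s[i,4]<250: continue
            P=W[l==i]; print(n,s[i].tolist(),[np.round(v,1) for v in cv2.minAreaRect(P[:,:2].astype(np.float32))],np.median(P,0).round(1))
            if n=="ctrl" and s[i,4]>5000:
                H=((l!=i)&(z<54)).astype(np.uint8); x,y,w,h,_=s[i]
                kk,ll,ss,_=cv2.connectedComponentsWithStats(H[y:y+h,x:x+w])
                for j in range(1,kk):
                    if 100<ss[j,4]<6000:
                        # rim: controller-top pixels bordering the hole
                        ring=cv2.dilate((ll==j).astype(np.uint8),np.ones((3,3)))&(l[y:y+h,x:x+w]==i)
                        Q=W[y:y+h,x:x+w][ring>0]
                        if len(Q)>20: print("  hole",ss[j].tolist(),[np.round(v,1) for v in cv2.minAreaRect(Q[:,:2].astype(np.float32))])
E
python3 - <<'E'
from m import *
measure(np.load("wrist7.npz")["W"])
ptp([560,40,300],0,0)
c=cam("wrist");W=cloud(c);np.savez("wrist8.npz",W=W,im=c[0]);cv2.imwrite("pics/w8.png",c[0]);print("second");measure(W)
E
```

```text
relay [267, 57, 27, 39, 976] [array([468.8, 143.4]), array([35.8, 48.3]), np.float64(2.2)] [468.8 143.9  53.6]
ctrl [335, 0, 129, 123, 11415] [array([620.5, 157.8]), array([147.5, 142.2]), np.float64(88.0)] [622.9 163.4  60.2]
  hole [0, 0, 13, 111, 816] [array([550.5, 164.1]), array([132.8,   1.9]), np.float64(88.0)]
  hole [102, 3, 27, 120, 1697] [array([689.5, 154.3]), array([144.3,   3.8]), np.float64(88.2)]
  hole [50, 15, 30, 37, 825] [array([620.3, 193.4]), array([44. , 34.5]), np.float64(87.1)]
  hole [42, 70, 28, 34, 732] [array([618.1, 129. ]), array([44.8, 34.8]), np.float64(88.2)]
  hole [0, 120, 84, 3, 165] [array([606. ,  85.3]), array([  1.4, 116.3]), np.float64(87.9)]
second
relay [179, 67, 30, 38, 963] [array([469.7, 143.3]), array([36.1, 48.5]), np.float64(2.4)] [470.2 143.8  53.7]
ctrl [251, 0, 115, 132, 11948] [array([620.9, 164.3]), array([160.3, 141.4]), np.float64(88.4)] [622.6 169.8  60.3]
  hole [0, 0, 3, 90, 145] [array([551.8, 190.2]), array([106. ,   1.4]), np.float64(88.2)]
  hole [46, 0, 25, 5, 123] [array([623.1, 240.3]), array([ 6.3, 33.1]), np.float64(89.6)]
  hole [98, 8, 17, 124, 1102] [array([689.9, 158.7]), array([152.8,   3.4]), np.float64(88.3)]
  hole [42, 26, 27, 36, 857] [array([620.9, 193.6]), array([44. , 35.4]), np.float64(88.3)]
  hole [38, 80, 25, 33, 710] [array([618.4, 129.1]), array([44. , 34.2]), np.float64(88.3)]
  hole [0, 128, 96, 4, 204] [array([617.2,  85.3]), array([  1.4, 136.4]), np.float64(88.1)]
```

View pics/w8.png

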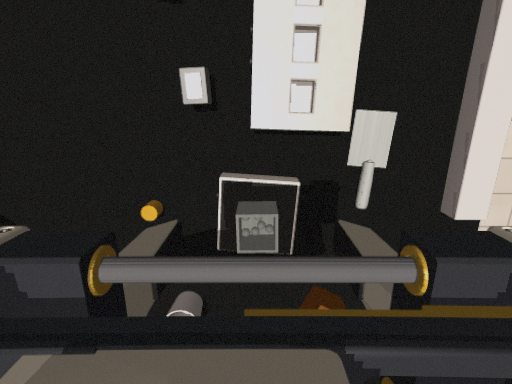

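Relay 2 has been knocked to (469,143). The wrist view has it at (193,86), and the sockets at (302,97) and (305,45). I'll plug it into the nearest socket.

```bash
cat > p.py <<'E'
from h import *
def pick(x,y,a):
    ptp([x,y,130],a); lin([x,y,36],a,vel=90); fingers.command_gripper(0,35); st("grip")
    lin([x,y,150],a,vel=90); st("lift")
def insert(x,y,a):
    lin([x,y,150],a,vel=100); lin([x,y,101],a,vel=80)
    zt=lambda: r.get_obs()["tool_pos"][2]+19-36
    for k,(dx,dy) in enumerate([(0,0)]+[(rr*np.cos(f),rr*np.sin(f)) for rr in(1.5,3) for f in np.arange(0,6.2,np.pi/4)]):
        lin([x+dx,y+dy,98],a,vel=20) if k else None
        s=lin([x+dx,y+dy,74.5],a,vel=25,f_stop=8); st(f"try {k} {dx:.1f} {dy:.1f} {s} foot z {zt():.1f}")
        if zt()<46: break
    lin([x+dx,y+dy,74],a,vel=15,f_stop=20); st(f"foot z {zt():.1f}")
E
python3 - <<'E'
from p import *
pick(469.2,143.3,2.3); insert(618.3,129,-1.8)
E
```

```text
grip t 67.5 w 8.0 gf 35.4 F [-6.2 -3.1 37.8] p [473.4 144.3  21.6]
lift t 68.9 w 0.5 gf 0.0 F [0.  0.1 0.8] p [468.7 143.2 130.4]
try 0 0.0 0.0 False foot z 38.7 t 72.5 w 0.4 gf 0.0 F [ 0.5 -0.5 -0.7] p [618.5 129.1  55.7]
foot z 38.1 t 72.8 w 0.4 gf 0.0 F [-0.8 -0.7  0.8] p [618.4 129.   55.1]
```

```bash
python3 - <<'E'
from m import *
lin([618.3,129,150],-1.8); fingers.command_gripper(1.0)
ptp([560,40,300],0,0)
c=cam("wrist");W=cloud(c);cv2.imwrite("pics/w9.png",c[0]);measure(W)
t=cam("top");print(blob(cloud(t),(237,352),40,60)); st()
E
```

```text
relay [179, 68, 29, 37, 947] [array([469.4, 143.2]), array([36.3, 48. ]), np.float64(2.7)] [470.1 143.5  53.7]
ctrl [250, 0, 115, 132, 11915] [array([620.7, 165.2]), array([161.9, 140.9]), np.float64(88.3)] [622.6 170.5  60.3]
  hole [0, 0, 3, 95, 156] [array([551.7, 187.9]), array([112.7,   1.4]), np.float64(88.2)]
  hole [46, 0, 24, 6, 144] [array([622.2, 238.1]), array([ 6.9, 32.7]), np.float64(78.3)]
  hole [98, 4, 17, 128, 1149] [array([689.8, 161.6]), array([157.4,   2.8]), np.float64(88.2)]
  hole [41, 28, 27, 35, 846] [array([620.7, 193.4]), array([43.4, 35.6]), np.float64(89.7)]
  hole [38, 81, 25, 32, 705] [array([618.4, 129.1]), array([43.8, 34.3]), np.float64(88.4)]
  hole [0, 129, 84, 3, 161] [array([608.9,  85.6]), array([  1.5, 120.2]), np.float64(88.0)]
{'c': [429.4, 292.9], 's': [50.0, 32.1], 'a': 89.5, 'n': 165, 'z': 52.6}
 t 75.8 w 92.2 gf 0.0 F [-0.3 -0.  -0.4] p [559.2  41.3 278.8]
```

View pics/w9.png

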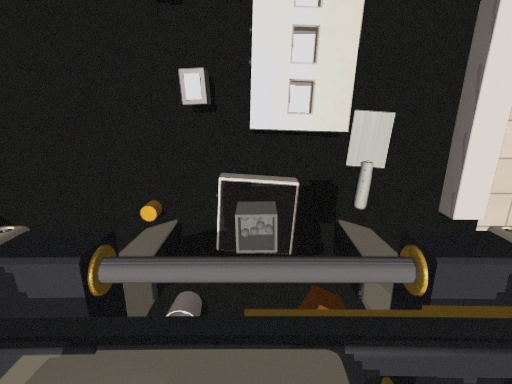

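The relay hasn't moved, yet the fingers closed to 8 mm. I'll repeat the grasp in steps and log it.

```bash
python3 - <<'E'
from p import *
x,y,a=469.4,143.2,2.5
ptp([x,y,130],a); st("above"); print(lin([x,y,36],a,vel=60,f_stop=6)); st("down")
for w in(.6,.5,.44,.40): fingers.command_gripper(w,10); st(w)
E
```

```text
above t 76.6 w 92.0 gf 0.0 F [-0.3  0.7  0.8] p [471.  143.1 111.6]
False
down t 78.3 w 91.9 gf 0.0 F [-1.1 -0.1 -0.2] p [469.8 143.3  17.4]
0.6 t 79.1 w 55.3 gf 0.0 F [ 0.1 -0.7  0.2] p [469.4 143.2  17. ]
0.5 t 79.5 w 46.0 gf 0.0 F [ 0.4 -1.  -0.1] p [469.4 143.2  17. ]
0.44 t 79.9 w 40.3 gf 0.0 F [0.1 0.1 0.5] p [469.4 143.2  17. ]
0.4 t 80.2 w 36.8 gf 0.1 F [ 0.1 -0.9 -0.5] p [469.3 143.2  17. ]
```

```bash
python3 - <<'E'
from p import *
x,y,a=469.4,143.2,2.5
for f in(8,15,20): fingers.command_gripper(.3,f); st(f)
lin([x,y,45],a,vel=30); st("lift")
E
```

```text
8 t 80.5 w 35.3 gf 8.0 F [0.2 0.1 0.6] p [469.3 143.2  17. ]
15 t 80.7 w 34.8 gf 15.0 F [-0.8  0.3 -0.4] p [469.3 143.2  17. ]
20 t 80.9 w 34.8 gf 20.0 F [-0.3 -0.7  0.7] p [469.3 143.2  17. ]
lift t 81.3 w 34.6 gf 20.0 F [-1.1  0.5 -1.6] p [469.7 143.2  26.3]
```

```bash
python3 - <<'E'
from p import *
lin([469.4,143.2,150],2.5,vel=80); st("lift")
insert(618.4,129,-1.8)
E
```

```text
lift t 82.8 w 34.5 gf 20.0 F [-0.8  0.1 -0.8] p [468.9 143.1 130.4]
try 0 0.0 0.0 True foot z 40.9 t 86.1 w 34.7 gf 20.0 F [-0.4 -0.1  5.6] p [618.3 129.   57.9]
foot z 40.7 t 86.3 w 34.8 gf 20.0 F [-2.3 -1.   7.7] p [618.3 129.1  57.7]
```

```bash
python3 - <<'E'
from m import *
fingers.command_gripper(1.0); lin([618.4,129,170],-1.8)
ptp([520,110,300],0,0)
c=cam("wrist");W=cloud(c);cv2.imwrite("pics/w10.png",c[0]);measure(W)
m=(W[...,2]>90)&(W[...,2]<100)&(W[...,1]>80);P=W[m];print("home relay",len(P),cv2.minAreaRect(P[:,:2].astype(np.float32)),np.median(P,0))
m=(W[...,2]>70)&(W[...,2]<130)&(W[...,1]>290)&(W[...,0]>560);P=W[m]
print("lever",len(P),np.percentile(P,[2,50,98],axis=0).round(0).tolist() if len(P) else "")
st()
E
```

```text
relay [173, 0, 29, 42, 1180] [array([428. , 292.5]), array([47.1, 37.3]), np.float64(86.9)] [428.8 292.2  53.7]
ctrl [277, 0, 121, 179, 15189] [array([621.8, 199.2]), array([229.5, 141.4]), np.float64(88.3)] [620.9 217.8  60.2]
  hole [0, 0, 8, 154, 667] [array([552.2, 215.8]), array([194.3,   1.2]), np.float64(88.3)]
  hole [94, 2, 27, 177, 2437] [array([690.8, 196.9]), array([228.6,   3.1]), np.float64(88.2)]
  hole [46, 30, 26, 35, 778] [array([623.1, 259. ]), array([43., 34.]), np.float64(88.9)]
  hole [41, 84, 26, 32, 715] [array([621.1, 193.9]), array([43.8, 36.3]), np.float64(88.2)]
  hole [0, 176, 92, 3, 177] [array([617.6,  85.4]), array([  1.9, 137.4]), np.float64(88.2)]
home relay 971 ((617.9459228515625, 129.3798828125), (47.157318115234375, 36.26601791381836), 89.0667724609375) [617.23592019 130.583045    94.39673612]
lever 300 [[592.0, 303.0, 71.0], [628.0, 304.0, 79.0], [658.0, 306.0, 85.0]]
 t 88.9 w 92.0 gf 0.0 F [ 0.6  0.6 -0.1] p [519.8 109.6 279. ]
```

View pics/w10.png

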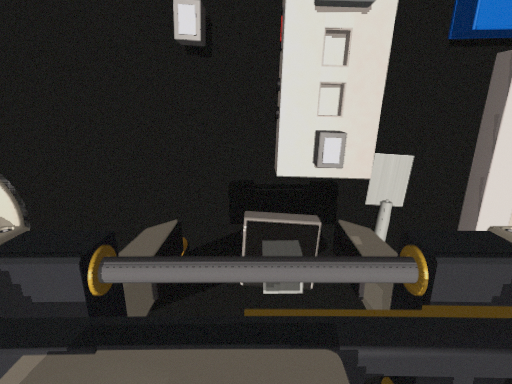

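Relay 2 is seated at (331,150), with its top at 94 mm. Relay 1 at (189,20) is cut off at the picture's edge, so I'll look at it from nearer and then plug it into the middle socket.

```bash
cat > a11.py <<'E'
from m import *
from p import *
ptp([460,170,300],0,0)
W=cloud(cam("wrist"));measure(W)
z=W[...,2];P=W[(z>48)&(z<57)&(W[...,0]<480)&(W[...,1]>240)&(W[...,1]<345)]
(x,y),(w,h),ang=cv2.minAreaRect(P[:,:2].astype(np.float32))
a=ang if w<h else ang-90          # direction of the 36 mm side
a=(a+90)%180-90
print(x,y,w,h,a); assert abs(min(w,h)-36)<3 and abs(max(w,h)-48)<3 and abs(a)<40
ptp([x,y,130],a); lin([x,y,36],a,vel=80)
for o in(.44,.40): fingers.command_gripper(o,10)
fingers.command_gripper(.3,20); st("grip")
lin([x,y,60],a,vel=40); lin([x,y,150],a,vel=90); st("lift")
assert r.get_obs()["gripper_width"]*92>30
insert(620.7,193.8,-1.8)
E
python3 a11.py
```

```text
relay [222, 51, 28, 40, 1000] [array([427.8, 293.2]), array([48.6, 35.8]), np.float64(86.9)] [427.9 293.6  53.7]
ctrl [315, 7, 133, 210, 15486] [array([622.4, 224.6]), array([280.6, 142.1]), np.float64(88.1)] [612.2 233.6  60.2]
  hole [0, 0, 21, 196, 1990] [array([552.5, 235.1]), array([261.6,   1.8]), np.float64(88.0)]
  hole [36, 0, 97, 3, 179] [array([635.4, 363.4]), array([  1.9, 121.1]), np.float64(88.4)]
  hole [91, 8, 42, 202, 4358] [array([691.2, 220.6]), array([273. ,   4.3]), np.float64(88.1)]
  hole [49, 73, 26, 33, 701] [array([622.5, 259.6]), array([44.4, 34.1]), np.float64(89.2)]
  hole [42, 122, 26, 30, 602] [array([620.3, 194.7]), array([43.8, 36.1]), np.float64(87.0)]
  hole [0, 207, 66, 3, 106] [array([599.3,  86.3]), array([  2.6, 102.9]), np.float64(88.1)]
427.8095397949219 293.2272644042969 48.581146240234375 35.841224670410156 -3.1478500366210938
grip t 93.1 w 34.3 gf 20.0 F [ 0.7 -0.7 -0.1] p [427.7 293.2  17. ]
lift t 95.0 w 34.3 gf 20.0 F [ 0.1 -0.4 -1.6] p [427.3 292.8 130.3]
try 0 0.0 0.0 True foot z 40.9 t 99.0 w 34.6 gf 20.0 F [-1.1 -0.   4.6] p [620.3 193.7  57.9]
foot z 40.8 t 99.2 w 34.6 gf 20.0 F [-2.1 -0.9  6.6] p [620.3 193.7  57.8]
```

```bash
python3 - <<'E'
from m import *
fingers.command_gripper(1.0); lin([620.7,193.8,180],-1.8); ptp([500,200,330],0,0)
c=cam("wrist");W=cloud(c);cv2.imwrite("pics/w12.png",c[0]);np.savez("w12.npz",W=W,im=c[0])
z=W[...,2]
P=W[(z>88)&(z<100)&(W[...,1]>80)&(W[...,1]<230)&(W[...,0]>580)]
for lo,hi in((90,162),(162,230)):
    Q=P[(P[:,1]>lo)&(P[:,1]<hi)];print("relay",cv2.minAreaRect(Q[:,:2].astype(np.float32)),np.median(Q[:,2]))
m=(W[...,1]>290)&(W[...,1]<365)&(W[...,0]>560)&(W[...,0]<690)
for lo in range(64,150,8):
    Q=W[m&(z>lo)&(z<=lo+8)]
    if len(Q):print(lo,len(Q),Q.min(0).round(0),Q.max(0).round(0))
t=cam("top");T=cloud(t);np.savez("top12.npz",W=T,im=t[0]);print("beaker",blob(T,(487,353),10,70))
i=t[0];j=c[0][0:130,250:450];cv2.imwrite("pics/t12.png",np.hstack([cv2.resize(i[165:220,240:295],(390,390)),cv2.resize(j,(400,390))]))
E
```

```text
relay ((617.8279418945312, 130.12261962890625), (47.35027313232422, 35.95561599731445), 89.21317291259766) 94.24534677238208
relay ((619.8572998046875, 194.28643798828125), (47.27460861206055, 36.02595520019531), 88.36518859863281) 94.44788593950301
64 66 [589. 303.  64.] [646. 355.  72.]
72 72 [589. 303.  72.] [656. 353.  80.]
80 1478 [589. 303.  80.] [660. 355.  88.]
88 189 [608. 314.  88.] [637. 344.  96.]
96 7 [621. 315.  96.] [630. 324.  97.]
128 32 [593. 318. 131.] [612. 343. 136.]
136 252 [594. 318. 136.] [618. 342. 144.]
144 138 [597. 322. 144.] [614. 338. 148.]
beaker {'c': [431.5, -259.2], 's': [0.0, 0.0], 'a': 0.0, 'n': 1, 'z': 11.5}
```

View pics/t12.png

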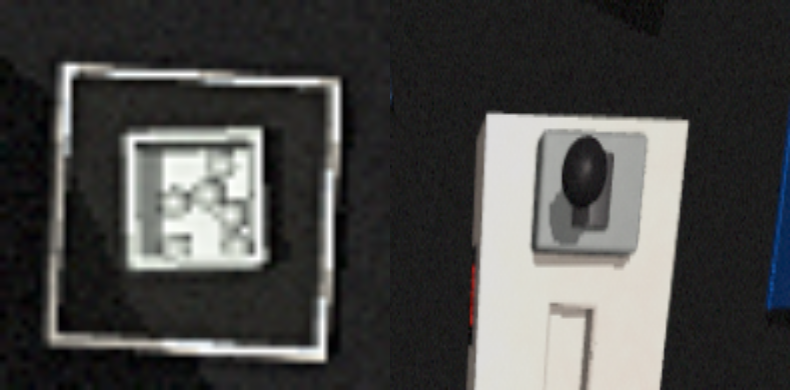

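The left crop shows the balls lying in the pot around (210,205). The right crop shows the lever knob leaning to the front at (585,170). Before throwing the switch I'll check the beaker numerically.

```bash
python3 - <<'E'
from h import *
f=np.load("top12.npz");W=f["W"]
m=(np.hypot(W[...,0]-422,W[...,1]+242)<70)
P=W[m&(W[...,2]>48)&(W[...,2]<70)];print("rim",len(P),cv2.minAreaRect(P[:,:2].astype(np.float32)) if len(P)>3 else "",np.median(P,0) if len(P) else "")
P=W[m];print(np.percentile(P[:,2],[1,10,50,90,97,99]), np.isnan(P).mean())
m=(np.hypot(W[...,0]-557,W[...,1]+59)<25); print("pot inner z",np.nanpercentile(W[m][:,2],[5,25,50,75,95]))
cv2.imwrite("pics/t13.png",cv2.resize(f["im"][190:280,270:400],None,fx=5,fy=5))
E
```

```text
rim 74 ((426.4731140136719, -251.00633239746094), (58.85187911987305, 59.77073669433594), 44.886192321777344) [ 425.24877159 -259.20985793   59.31786526]
[-8.17447031 -4.63389827  0.81012432 10.1224399  57.90677411 61.42172381] 0.0
pot inner z [40.10604999 43.34569279 47.04914666 54.49909729 61.77856384]
```

View pics/t13.png

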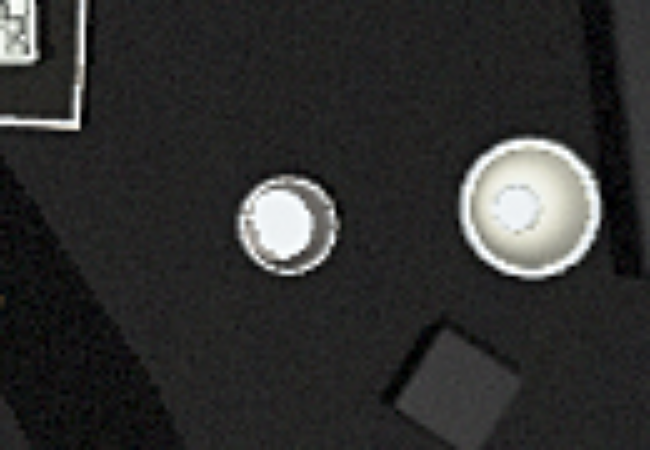

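The beaker stands upright and empty at (288,225) in the crop. Now I'll throw the switch.

```bash
python3 - <<'E'
from h import *
fingers.command_gripper(0,10)
a=-1.8; y=330.5
ptp([530,y,250],a); lin([530,y,141],a,vel=120)   # TCP at z 122
print(lin([645,y-3.5,141],a,vel=50,f_stop=15)); st("pushed")
lin([600,y,141],a); lin([560,y,260],a); ptp([480,180,330],0)
W=cloud(cam("wrist"));m=(W[...,2]>125)&(W[...,2]<155)&(abs(W[...,1]-330)<30)&(W[...,0]>560)&(W[...,0]<700)
P=W[m];print("knob",len(P),P.min(0).round(),P.max(0).round()); st()
E
```

```text
False
pushed t 107.6 w 0.3 gf 0.0 F [ 0.2 -0.9  0.7] p [644.8 327.1 122.1]
knob 458 [593. 317. 129.] [618. 343. 148.]
 t 109.8 w 0.6 gf 0.0 F [-0.9 -0.5 -0. ] p [480.2 181.3 310.2]
```

```bash
python3 - <<'E'
from h import *
a=-1.8; y=330.5
def knob():
    W=cloud(cam("top"));m=(W[...,2]>115)&(W[...,2]<160)&(abs(W[...,1]-330)<35)&(W[...,0]>560)&(W[...,0]<700)
    P=W[m];print("top knob",len(P),np.nanmean(P,0).round() if len(P) else "")
knob()
ptp([530,y,250],a); lin([530,y,141],a,vel=120); st()
for x in range(560,625,8):
    s=lin([x,y,141],a,vel=30,f_stop=10); o=r.get_obs(); print(x,s,o["wrist_force"].round(1),o["tool_pos"].round(1))
lin([x,y,260],a,vel=100); ptp([480,180,330],0)
W=cloud(cam("wrist"));m=(W[...,2]>115)&(W[...,2]<155)&(abs(W[...,1]-330)<35)&(W[...,0]>560)&(W[...,0]<700)
P=W[m];print("knob",len(P),P.min(0).round(),P.max(0).round()); knob()
E
```

```text
top knob 57 [607. 328. 141.]
 t 111.7 w 0.1 gf 0.0 F [0.6 0.7 0.1] p [530.6 331.  123. ]
560 False [-0.8 -0.2  1.1] [559.7 330.6 122. ]
568 False [0.3 1.2 1. ] [568.2 330.4 121.9]
576 False [ 0.2  0.2 -0.2] [576.2 330.4 121.9]
584 False [-0.5 -0.3 -0.6] [584.2 330.4 121.9]
592 False [-0.5  0.1  0.6] [592.2 330.4 121.9]
600 False [-0.5  0.7 -0.3] [600.2 330.4 121.9]
608 False [ 0.6  0.6 -0.3] [608.2 330.4 121.9]
616 False [-0.3  0.5  0.3] [616.2 330.4 121.9]
624 False [-0.1  0.4  0.2] [624.2 330.4 121.9]
knob 458 [593. 317. 130.] [617. 343. 148.]
top knob 57 [607. 329. 141.]
```

The fingers pass at that height without touching the lever, so I'll try lower, nearer the shaft.

```bash
python3 - <<'E'
from h import *
a=-1.8; y=330.5
def knob():
    W=cloud(cam("wrist"));m=(W[...,2]>112)&(W[...,2]<155)&(abs(W[...,1]-330)<35)&(W[...,0]>560)&(W[...,0]<700)
    P=W[m];print("knob",len(P),P.min(0).round(),P.max(0).round())
for z in(110,102):
    ptp([530,y,250],a); lin([530,y,z+19],a,vel=150)
    for x in (570,590,600,610,620,630,640):
        s=lin([x,y-(x-600)*.03,z+19],a,vel=40,f_stop=10); o=r.get_obs(); print(z,x,s,o["wrist_force"].round(1),o["tool_pos"].round(1))
        if s: break
    p=o["tool_pos"]; lin([p[0],p[1],260],a,vel=150); ptp([480,180,330],0); knob()
E
```

```text
110 570 False [-0.8  0.4 -0.6] [569.7 331.5 110. ]
110 590 False [-0.2 -0.3 -0.2] [589.9 330.9 109.8]
110 600 False [-1.  -0.1  5.1] [600.8 331.1 111.1]
110 610 True [-0.9 -1.9  7.5] [604.6 331.  112.1]
knob 487 [598. 317. 131.] [622. 342. 150.]
102 570 False [-0.6  0.2  0.3] [569.6 331.5 102. ]
102 590 False [ 0.2 -0.2  0.6] [590.  330.8 101.9]
102 600 True [-0.7 -1.   6.8] [594.8 331.  102.9]
knob 494 [601. 317. 132.] [627. 342. 151.]
```

```bash
python3 - <<'E'
from h import *
a=-1.8; y=330.5
def knob():
    W=cloud(cam("wrist"));m=(W[...,2]>112)&(W[...,2]<155)&(abs(W[...,1]-330)<35)&(W[...,0]>560)&(W[...,0]<700)
    P=W[m];print("knob",len(P),P.min(0).round(),P.max(0).round())
z=104
ptp([530,y,250],a); lin([530,y,z+19],a,vel=150); lin([585,y,z+19],a,vel=80)
for x in range(590,636,4):
    s=lin([x,y-(x-600)*.03,z+19],a,vel=20,f_stop=22); o=r.get_obs(); print(x,s,o["wrist_force"].round(1),o["torque"].round(2),o["tool_pos"].round(1))
    if s or np.linalg.norm(o["wrist_force"])>30: break
p=o["tool_pos"]; lin([p[0]-60,p[1],p[2]+19],a,vel=150);lin([530,y,260],a,vel=150); ptp([480,180,330],0); knob(); st()
E
```

```text
590 False [ 0.  -1.   0.4] [-0.07  0.04  0.01] [590.1 330.8 104. ]
594 False [0.5 0.6 0. ] [-0.07  0.03  0.03] [594.2 330.6 104. ]
598 False [-2.2 -0.6  3.6] [-0.21  0.26 -0.05] [598.3 330.8 104.6]
602 False [-2.7 -1.5  9.1] [-0.45  0.46  0.  ] [602.7 330.8 105.5]
606 False [-1.3 -2.4 12.8] [-0.6   0.39 -0.05] [607.4 330.7 106.2]
610 False [-1.1 -1.6  9.3] [-0.33  0.33 -0.04] [611.6 330.7 106.4]
614 False [-0.6 -0.2  5.5] [-0.1   0.27 -0.02] [615.2 330.8 105.6]
618 False [-0.7  0.3  3.1] [-0.02  0.12 -0.  ] [618.7 330.5 104.6]
622 False [-0.4 -0.1  0.3] [-0.03  0.09  0.03] [622.  329.7 103.5]
626 False [-0.7 -1.3  0.2] [-0.15 -0.02  0.04] [626.1 329.2 103.5]
630 False [-0.1  0.4 -0.7] [-0.07  0.09  0.01] [630.3 329.5 104. ]
634 False [-0.3 -0.   0.2] [-0.08  0.05  0.02] [634.3 329.4 104.1]
knob 548 [634. 315. 112.] [661. 340. 146.]
 t 139.5 w 0.8 gf 0.0 F [ 0.1  0.4 -0.5] p [480.1 181.  310.5]
```

The knob centre is now at x ≈ 647.5. It started at 605 with the hinge at 626, so the lever is all the way over. One last check of everything before I hand in.

```bash
python3 - <<'E'
from h import *
T=cloud(cam("top"));W=cloud(cam("wrist"))
def rect(W,c,rad,lo,hi,n):
    m=(np.hypot(W[...,0]-c[0],W[...,1]-c[1])<rad)&(W[...,2]>lo)&(W[...,2]<hi);P=W[m]
    print(n,len(P),[np.round(v,1) for v in cv2.minAreaRect(P[:,:2].astype(np.float32))] if len(P)>4 else "",np.median(P,0).round(1))
rect(T,(557,-59),55,90,106,"pot");rect(T,(425,-247),60,48,70,"beaker rim")
rect(W,(618,129),32,85,100,"relA");rect(W,(620,194),32,85,100,"relB");rect(W,(645,328),40,112,155,"knob")
ticket.sign_off(); st()
E
```

```text
pot 94 [array([559.8, -59.1]), array([56.6, 60.5]), np.float64(89.6)] [554.8 -60.6  98.3]
beaker rim 75 [array([ 426.9, -251.1]), array([58.4, 59.2]), np.float64(45.6)] [ 425.5 -258.8   56.8]
relA 778 [array([617.5, 129.9]), array([47.5, 35.6]), np.float64(88.5)] [616.  131.3  94.2]
relB 901 [array([620.3, 194. ]), array([47.5, 37.3]), np.float64(88.6)] [618.5 194.6  94.4]
knob 548 [array([648.4, 327.3]), array([23.5, 26. ]), np.float64(45.8)] [644.3 327.  140. ]
the job is handed in; nothing more can be done
the job is handed in; nothing more can be done
```

I handed the job in at about 140 s: the pot is mouth-up on the shaker with the balls in it, the emptied beaker stands on the bench about 10 mm from its old spot, both relays are fully home and the switch is thrown; the pot slipped once onto the bench mid-turn and was set back, and the verdict wasn't shown to me.

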